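# Tip the slim marker tube and lay the marker in the order tray

## Task

A marker sits out of reach inside the slim cardboard tube on the tipping stand (not the fat tube beside it). Tip that tube mouth-down so that the marker slides out onto the little steel tongue by its own weight, then grip its exposed end, draw it out of the tube, and lower it into the shallow wooden order tray so that it lies flat on the tray's floor; do not drop it in.

Things in the scene. Friction and masses are not known exactly. Their poses are not given: they have to be found in the camera images.
- tube (a joint): Tilt (rad) of the slim cardboard tube (37 mm outside, 31 mm inside diameter, 170 mm long, shut at the back) in its grey fork stand: 0 level (start), grows as the mouth sinks, stop at 0.5. Pivot: level, across the axis 85 mm behind the mouth, 155 mm above the table. Friction (0.12 N m) holds it as left; 2 N down near the mouth tips it. Fork cheeks span 40 mm. Marker slides by itself above 0.25.
- tube_mouth (a point): Centre of the slim tube's mouth, on its axis; x out along the axis, y level, z up. Below it a steel tongue 12 mm wide, 3 mm thick, top face 15.5 mm under the axis, free on both sides, ends in a lip 7 mm high, inner face 65 mm from the mouth, which stops the marker with 65 mm showing. To free the marker lift it 10 mm along z (the tube has room), then pull along x.
- marker: Round marker pen, 18 mm diameter, 140 mm long, about 40 g, aluminium barrel, black cap as thick as the barrel. Origin at its centre; x along it towards the cap, which faces the mouth; y and z turn as it rolls. Starts hidden in the slim tube, cap 19 to 25 mm inside the mouth.
- order_tray: Shallow open cream wooden tray, fixed, empty, 150 mm (its x) by 200 mm (its y) outside, 30 mm high, walls and floor 5 mm thick. Origin at the centre of its underside, on the table; z up.

How it is judged:
By the outcome, as a careful person would: the job done as asked, in the order asked, and still so for the second after the job is handed in, with the robot touching nothing.
It also fails if it takes over 54 s, if anything falls off the work surface, if the arm or the gripper's body presses on something with over 40 N, if the wrist force passes 120 N, or if a joint passes its speed limit or range.

## Robot

A 6-joint arm with a two-finger parallel gripper is mounted at the origin on the work surface. World frame = base frame: x ahead of the robot, y to its left, z up, the work surface at z = 0. Lengths are in m, angles in rad, forces in N, time in s.
With the tool pointing down it reaches from about 0.425 to 0.95 m from the base axis. Payload 3.5 kg.
Tool frame: the origin (TCP) lies at the very end of the fingers, on their centre line; the grasp point (between the pads) lies 19 mm behind it; z points along the fingers, y is the line along which they close (so a half turn about z gives the same grasp; the last joint's range is limited). The gripper opens to 85 mm and grips with 20 to 120 N. Pads are 22 mm wide; open, the fingers measure 114 mm over their backs; the gripper's body (76 mm by 85 mm) begins 54 mm behind the grasp point. The pads swing forward as they close: fully open they stand 13 mm farther back than shut.
Start: joints at [1.064, 0.286, 1.577, -0, 1.279, -0.15], TCP at [0.236, 0.632, 0.231] pointing down, gripper open.
Joint ranges: [-2.77, 2.77], [-0.9, 2.22], [0.21, 2.48], [-1.53, 4.67], [0.24, 2.81], [-2.84, 2.84]. Speed limits (rad/s): [2.79, 2.79, 3.14, 3.14, 3.14, 3.14].

## Interface

Orientations are given as a unit quaternion [x, y, z, w].
In Python, from plant import ctrl gives the robot as it stands.
- The arm moves only by the tool nudge_tcp, called after ">>>" as name([rows], argument=value, ...), one row to a line, values as JSON. Schema: {"type":"object","properties":{"plan":{"type":"array","items":{"type":"array","items":{"type":"array","items":{"type":"number"},"minItems":7,"maxItems":7},"minItems":1,"maxItems":10},"minItems":1,"maxItems":1},"grip_n":{"type":"number"},"only":{"type":"string"},"quiet":{"type":"boolean"},"lines":{"type":"string"}},"required":["plan"],"additionalProperties":false}. plan is a list that holds a single list of rows (three levels of brackets), with 1 to 10 rows, each of 7 numbers: dx, dy, dz in m, then a rotation vector rx, ry, rz in rad, then the opening from 0.0 (shut) to 1.0 (fully open); each row is the pose to reach, as a shift and turn from the pose commanded when the call began, along the tool's axes at that moment; what a row does not reach only later rows make up. A row lasts 1/8 s, in which the tool goes at most 0.0625 m and 0.188 rad, less where a joint would pass 70% of its speed; a pose out of reach is approached as far as the arm can. The fingers move at their own pace and stop on an object; grip_n is the grip in N (left out, the last holds). Time passes only in rows, so rows that do not move let the fingers close. The tool returns the time, the measured TCP pose, the force, the opening and the grip force at its end. only (a regular expression) keeps the lines of the reply that match it, lines (a string "A,B") keeps lines A to B, and quiet returns only ok. Input that does not fit is refused with a message, and nothing moves.
- ctrl.get_state(): the state, without advancing time (a new reading comes with each control period).
- ctrl.read_camera(name): name is "side" or "top"; returns a dict with "pixels" (480x640x3 uint8, red, green, blue), "camera_matrix" (3x3 intrinsics, pixels), "xyz" and "orientation" of the camera in the world. Camera axes: x right, y down, z forward; pixel columns grow to the right and rows downward; lengths in m; the calibration is good to about 2 mm. A picture is of the moment at which its call begins. There is no depth.
- ctrl.sign_off(): hands the job in; it is judged then, once.
The state is a dict: "time": time; "qpos": joint angles; "dq": joint speeds; "joint_efforts": joint torques, N m; "eef_pos": TCP position; "tcp_rot": TCP orientation; "contact_force": force on the tool from outside, world axes, zero at the start; "wrist_torque": the same for the moment, N m; "opening": opening from 0.0 (shut) to 1.0 (fully open); "finger_force": force on a finger pad.
Only numpy, scipy, OpenCV 4.12 (cv2) and the standard library are available. Lean on these libraries where they do the work, as an engineer would, in place of code of your own. Each camera call takes 0.05 s, during which the arm holds its last target. There are 200 camera calls.

## Working session

There is one attempt and no reset: what is moved stays moved. The work goes in short steps, Python scripts to look and compute and a tool call to move; the robot and the scene stay as the last step left them, time stands still between calls to the robot, and variables do not carry over. Pictures are saved under pics/ and viewed, at most 11 in all, crops included, and the job is handed in when it is done.

```bash
mkdir -p pics; ls
```

Run:
```python
from plant import ctrl
import cv2
for n in("side","top"):
    r=ctrl.read_camera(n); cv2.imwrite(f"pics/{n}0.png",r["pixels"][:,:,::-1]); print(n,r["camera_matrix"],r["xyz"],r["orientation"])
s=ctrl.get_state();print(s["time"],s["eef_pos"],s["tcp_rot"],s["opening"])
```

```text
pics
plant.py
side [[475.03715917   0.         321.5916425 ]
 [  0.         475.03715917 237.47630962]
 [  0.           0.           1.        ]] [ 0.31405337 -0.57697766  0.80814839] [ 0.91967976 -0.17831983  0.06084445 -0.3445129 ]
top [[467.65441155   0.         321.868085  ]
 [  0.         467.65441155 239.86379989]
 [  0.           0.           1.        ]] [ 0.51388158 -0.05093452  0.87380615] [-0.70042672  0.71362534  0.00200775  0.01171564]
0.1 [0.23543301 0.63195358 0.23004925] [ 1.77463470e-01  9.84126774e-01 -1.04304569e-03 -3.47991808e-04] 0.9980635481548153
```

View pics/side0.png

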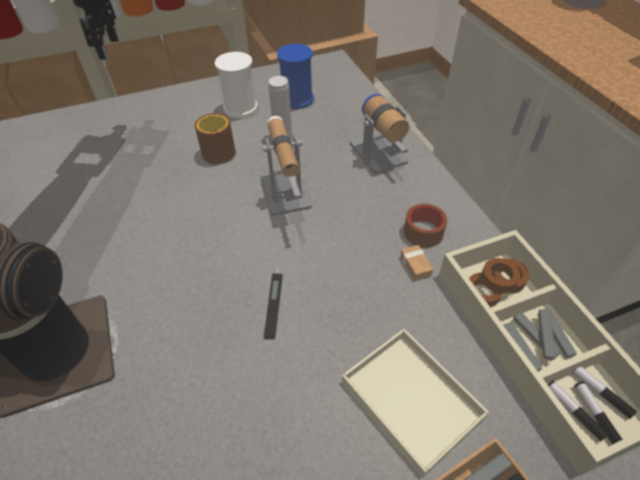

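View pics/top0.png

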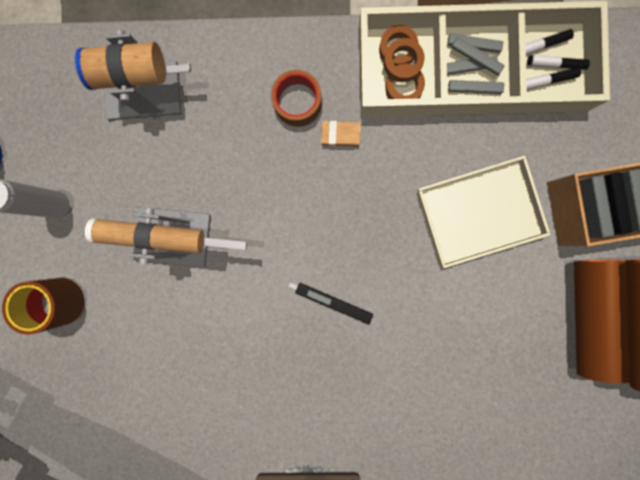

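The slim tube is in the middle: in the top view its back is at (90,231), its mouth at (203,241), and its tongue ends at (245,245). The tray corners are at about (419,190), (524,158), (548,235) and (445,267).

Create h.py:
```python
import numpy as np, cv2
from scipy.spatial.transform import Rotation as R
def ray(r,uv):
    K=r["camera_matrix"]; d=np.linalg.inv(K)@np.array([uv[0],uv[1],1.]); return np.array(r["xyz"]),R.from_quat(r["orientation"]).as_matrix()@d
def onz(r,uv,z):
    o,d=ray(r,uv); return o+d*(z-o[2])/d[2]
def cross(r1,p1,r2,p2):
    o1,d1=ray(r1,p1);o2,d2=ray(r2,p2); t=np.linalg.lstsq(np.c_[d1,-d2],o2-o1,rcond=None)[0]
    a,b=o1+t[0]*d1,o2+t[1]*d2; return (a+b)/2,np.linalg.norm(a-b)
def proj(r,p):
    c=R.from_quat(r["orientation"]).as_matrix().T@(np.array(p)-r["xyz"]); q=r["camera_matrix"]@c; return q[:2]/q[2]
```

Run:
```python
from plant import ctrl
from h import *
T=ctrl.read_camera("top");S=ctrl.read_camera("side")
def big(m):
    n,l,s,c=cv2.connectedComponentsWithStats(m.astype(np.uint8)); i=1+s[1:,4].argmax(); return l==i
def roi(r,x0,y0,x1,y1):
    h=cv2.cvtColor(r["pixels"],cv2.COLOR_RGB2HSV).astype(int); k=np.zeros(h.shape[:2],bool);k[y0:y1,x0:x1]=1; return h,k
h,k=roi(T,80,205,262,265)
m=k&(h[...,1]>100)
m=m if m.any() else k
ys,xs=np.nonzero(m); print("tube px",xs.min(),xs.max(),ys.min(),ys.max(),m.sum())
pts=[]
for x in list(range(105,130,4))+list(range(165,198,4)):
    c=np.nonzero(m[:,x])[0]; pts.append(onz(T,(x,(c.min()+c.max())/2),.155)[:2])
vx,vy,x0,y0=cv2.fitLine(np.float32(pts),cv2.DIST_L2,0,.01,.01).ravel(); print("axis dir",vx,vy,"pt",x0,y0, "resid",np.abs((np.array(pts)-[x0,y0])@[-vy,vx]).max())
for x in range(194,210): 
    c=np.nonzero(m[:,x])[0]; print(x,c.min() if len(c) else 0,c.max() if len(c) else 0,end=" | ")
print()
# tongue
m2=k&(h[...,1]<40)&(h[...,2]>165); m2[:,:206]=0
b=big(m2); rr=cv2.minAreaRect(np.argwhere(b)[:,::-1].astype(np.float32)); print("tongue",rr); 
bp=cv2.boxPoints(rr); print([onz(T,p,.1425)[:3].round(4).tolist() for p in bp])
# tray
h,k=roi(T,405,140,560,280); m=k&(h[...,1]>30)&(h[...,2]>140)&(h[...,0]>18)
b=big(m); cn=cv2.findContours(b.astype(np.uint8),0,2)[0]; rr=cv2.minAreaRect(max(cn,key=len)); bp=cv2.boxPoints(rr); print(rr)
P=np.array([onz(T,p,.03) for p in bp]); print(P.round(4),"c",P.mean(0).round(4),[np.linalg.norm(P[i]-P[i-1]).round(4) for i in range(4)])
cv2.imwrite("pics/crop.png",np.hstack([cv2.resize(T["pixels"][205:275,75:265,::-1],None,fx=4,fy=4)]))
```

```text
tube px 92 202 220 252 2147
axis dir 0.120964944 0.99265677 pt 0.5344523 0.22440621 resid 0.0008307604549420026
194 230 252 | 195 230 252 | 196 230 252 | 197 230 252 | 198 230 252 | 199 230 251 | 200 230 251 | 201 231 249 | 202 232 245 | 203 0 0 | 204 0 0 | 205 0 0 | 206 0 0 | 207 0 0 | 208 0 0 | 209 0 0 | 
tongue ((225.4170684814453, 243.80177307128906), (39.82197189331055, 9.39812183380127), 5.906141757965088)
[[0.5172, 0.1468, 0.1425], [0.5319, 0.1451, 0.1425], [0.5242, 0.0827, 0.1425], [0.5096, 0.0845, 0.1425]]
((482.75799560546875, 211.82565307617188), (85.9031982421875, 116.92379760742188), 72.6459732055664)
[[ 0.6154 -0.2025  0.03  ]
 [ 0.6739 -0.4033  0.03  ]
 [ 0.5259 -0.4452  0.03  ]
 [ 0.4671 -0.2452  0.03  ]] c [ 0.5706 -0.3241  0.03  ] [np.float64(0.1543), np.float64(0.2091), np.float64(0.1538), np.float64(0.2084)]
```

View pics/crop.png

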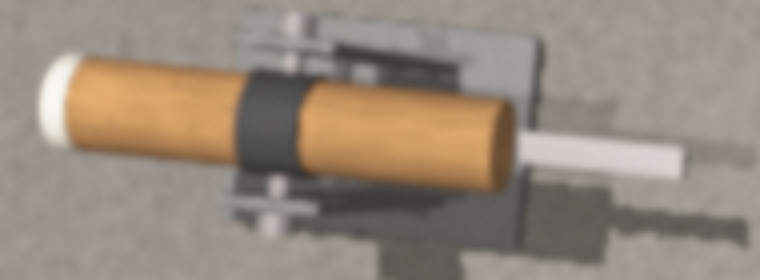

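Add to h.py:
```python
D=np.array([-.121,-.9927,0]);D/=np.linalg.norm(D); PIV=np.array([.5355,.2325,.155])
def toolR(xd,tilt=0):
    """tool x along xd (level), tool y level; tilt turns x upward/downward: x dips by -tilt"""
    x=np.cos(tilt)*np.array(xd)+np.array([0,0,np.sin(tilt)]); y=np.cross([0,0,-1],xd); return np.c_[x,y,np.cross(x,y)]
def delta(s,p,Rt):
    Rc=R.from_quat(s["tcp_rot"]).as_matrix(); return (Rc.T@(np.array(p)-s["eef_pos"])).round(4),R.from_matrix(Rc.T@Rt).as_rotvec().round(4)
```

Run:
```python
from plant import ctrl
from h import *
T=ctrl.read_camera("top");S=ctrl.read_camera("side")
print("mouth top",onz(T,(202.8,240.7),.155),"piv",onz(T,(147,236.5),.155))
print("lip end",onz(T,(245.7,245.5),.1465))
for r in(T,S): print([proj(r,PIV+D*a).round(1).tolist() for a in(0,.085,-.085)])
s=ctrl.get_state()
print(delta(s,[*(PIV+D*.072)[:2],.21],toolR(-D)))
```

```text
mouth top [0.52604918 0.14692831 0.155     ] piv [0.53418468 0.23369498 0.155     ]
lip end [0.51744102 0.0821053  0.1465    ]
[[147.8, 235.6], [202.0, 241.3], [93.7, 230.0]]
[[282.1, 145.7], [290.3, 170.4], [274.6, 123.3]]
(array([-0.4374, -0.3399,  0.0211]), array([-8.0000e-04,  4.0000e-04,  1.3353e+00]))
```

>>> nudge_tcp([
  [[0, 0, -0.05, 0, 0, 0, 0], [-0.437, -0.34, -0.05, 0, 0, 1.335, 0], [-0.437, -0.34, -0.05, 0, 0, 1.335, 0], [-0.437, -0.34, -0.05, 0, 0, 1.335, 0], [-0.437, -0.34, -0.05, 0, 0, 1.335, 0], [-0.437, -0.34, -0.05, 0, 0, 1.335, 0], [-0.437, -0.34, -0.05, 0, 0, 1.335, 0], [-0.437, -0.34, -0.05, 0, 0, 1.335, 0], [-0.437, -0.34, -0.05, 0, 0, 1.335, 0], [-0.437, -0.34, -0.05, 0, 0, 1.335, 0]],
], grip_n=60)

```text
time: 1.55
eef_pos: [0.5273, 0.1591, 0.2816]
tcp_rot: [0.749, 0.663, 0.0, 0.0]
contact_force: [-0.4, 1.2, 0.3]
opening: -0.001
finger_force: 0.0
```

Run:
```python
from plant import ctrl
from h import *
s=ctrl.get_state();print(s["qpos"],s["contact_force"])
print(delta(s,[*(PIV+D*.072)[:2],.185],toolR(-D)))
```

```text
[ 1.08846190e-01 -2.46670464e-02  1.82860481e+00  2.89788480e-05
  1.33694818e+00  2.30919366e-01] [-0.39707763  1.16878364  0.29092662]
(array([ 0.0018, -0.0008,  0.0966]), array([ 0.0007, -0.0002, -0.0008]))
```

>>> nudge_tcp([
  [[0.002, 0, 0.05, 0, 0, 0, 0], [0.002, 0, 0.1, 0, 0, 0, 0], [0.002, 0, 0.107, 0, 0, 0, 0], [0.002, 0, 0.112, 0, 0, 0, 0], [0.002, 0, 0.117, 0, 0, 0, 0], [0.002, 0, 0.122, 0, 0, 0, 0], [0.002, 0, 0.127, 0, 0, 0, 0], [0.002, 0, 0.131, 0, 0, 0, 0], [0.002, 0, 0.131, 0, 0, 0, 0]],
])

```text
time: 2.68
eef_pos: [0.5267, 0.1635, 0.1501]
tcp_rot: [0.749, 0.663, 0.0, -0.0]
contact_force: [1.5, -0.9, 0.5]
opening: 0.001
finger_force: 0.6
```

>>> nudge_tcp([
  [[0, 0, -0.05, 0, 0, 0, 0], [0, 0, -0.1, 0, 0, 0, 0.4], [-0.06, 0, -0.13, 0, 0, 0, 0.7], [-0.12, 0, -0.13, 0, 0, 0, 0.7], [-0.14, 0, -0.13, 0, 0, 0, 0.7]],
])

```text
time: 3.3
eef_pos: [0.5091, 0.0226, 0.2804]
tcp_rot: [0.749, 0.662, 0.0, -0.001]
contact_force: [0.4, -0.3, -0.3]
opening: 0.699
finger_force: 0.0
```

Run:
```python
from plant import ctrl
from h import *
T=ctrl.read_camera("top");S=ctrl.read_camera("side")
for a in(.3,.37,.45): 
    d=np.cos(a)*D+[0,0,-np.sin(a)]; print(a,[[proj(r,PIV+d*l).round(1).tolist() for l in (.085,-.085)] for r in(T,S)])
a=T["pixels"][205:275,75:275,::-1]; b=S["pixels"][105:225,230:340,::-1]
cv2.imwrite("pics/tip.png",np.vstack([cv2.resize(a,(600,210)),cv2.resize(b,(330,360)).copy() if 0 else cv2.copyMakeBorder(cv2.resize(b,(330,360)),0,0,0,270,0)]))
```

```text
0.3 [[[204.0, 241.2], [87.7, 229.7]], [[290.7, 178.3], [274.0, 115.0]]]
0.37 [[[203.8, 241.1], [87.1, 229.7]], [[290.6, 179.7], [274.0, 113.4]]]
0.45 [[[203.2, 241.0], [86.7, 229.8]], [[290.5, 181.1], [273.9, 111.7]]]
```

View pics/tip.png

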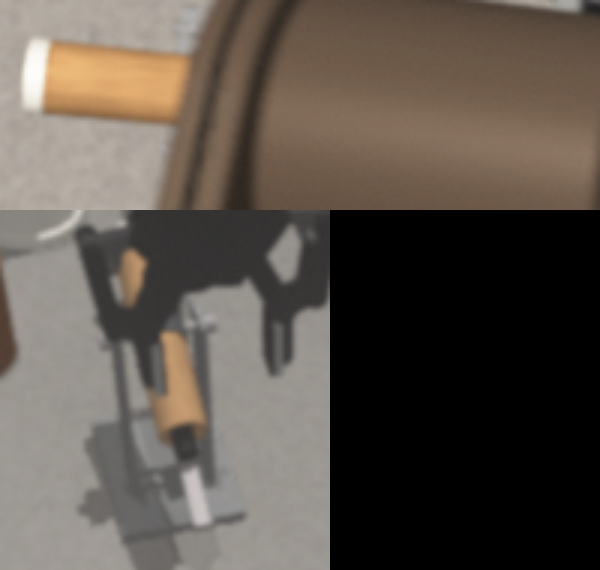

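The tube is tipped about 0.37 rad (side-view mouth at (291,180)). The black cap covers roughly half of the tongue, so it may still be sliding. I'll clear the view and look again.

>>> nudge_tcp([
  [[-0.06, 0, -0.03, 0, 0, 0, 0.7], [-0.12, 0, -0.03, 0, 0, 0, 0.7], [-0.16, 0, -0.03, 0, 0, 0, 0.7], [-0.16, 0, -0.03, 0, 0, 0, 0.7]],
])

```text
time: 3.9
eef_pos: [0.4903, -0.1353, 0.3095]
tcp_rot: [0.75, 0.662, 0.0, -0.001]
contact_force: [-0.2, 0.4, -0.5]
opening: 0.697
finger_force: 0.0
```

Run:
```python
from plant import ctrl
from h import *
T=ctrl.read_camera("top");S=ctrl.read_camera("side")
a=T["pixels"][205:275,75:275,::-1]; b=S["pixels"][105:225,230:340,::-1]
cv2.imwrite("pics/tip2.png",np.vstack([cv2.resize(a,(600,210)),cv2.copyMakeBorder(cv2.resize(b,(330,360)),0,0,0,270,0)]))
```

```text
(no output)
```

View pics/tip2.png

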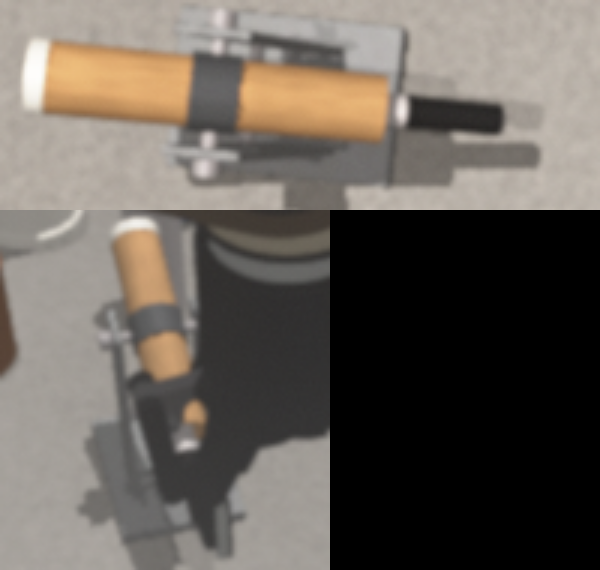

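Now the marker is fully out against the lip: the cap end is at top-view pixel (242,244.5) and the mouth at about (204,241). Next is the grasp pose.

Add to h.py:
```python
TH=.40; d=np.cos(TH)*D-[0,0,np.sin(TH)]; G=toolR(-D,TH); n=-G[:,2]
GP=PIV+d*.120-n*.0065-n*.009
```

Run:
```python
from plant import ctrl
from h import *
T=ctrl.read_camera("top"); hs=T["pixels"].astype(int).sum(2); m=hs<150; m[:,:205]=0;m[:,250:]=0;m[:225]=0;m[262:]=0
ys,xs=np.nonzero(m)
for x in(216,222,228,234,238): print(x,ys[xs==x].min(),ys[xs==x].max(),end="; ")
print("cap end",xs.max(), "pred", [proj(T,PIV+d*l-n*.0065).round(1).tolist() for l in(.1,.12,.15)])
s=ctrl.get_state();print(G[:,2],GP,delta(s,GP+n*.08,G),s["qpos"])
```

```text
216 239 247; 222 239 247; 228 240 247; 234 241 247; 238 241 248; cap end 241 pred [[212.3, 241.8], [224.5, 243.0], [242.4, 244.7]]
[ 0.0471174   0.38655736 -0.92106099] [0.52285714 0.12877634 0.09399335] (array([0.2324, 0.0008, 0.1424]), array([-0.0013,  0.3984,  0.0014])) [-4.65129401e-01 -1.39564480e-01  1.88537723e+00  1.13182695e-03
  1.39727962e+00 -3.45659230e-01]
```

>>> nudge_tcp([
  [[0.06, 0, 0.02, 0, 0.13, 0, 0.7], [0.12, 0, 0.05, 0, 0.27, 0, 0.7], [0.18, 0.001, 0.09, 0, 0.398, 0, 0.7], [0.232, 0.001, 0.142, 0, 0.398, 0, 0.7], [0.232, 0.001, 0.142, 0, 0.398, 0, 0.7], [0.232, 0.001, 0.142, 0, 0.398, 0, 0.7], [0.232, 0.001, 0.142, 0, 0.398, 0, 0.7]],
])

```text
time: 4.92
eef_pos: [0.52, 0.0961, 0.1695]
tcp_rot: [0.733, 0.651, 0.148, -0.13]
contact_force: [0.7, -0.1, -0.0]
opening: 0.704
finger_force: 0.0
```

Run:
```python
from plant import ctrl
from h import *
s=ctrl.get_state();print(delta(s,GP,G))
```

```text
(array([ 0.001 , -0.0012,  0.0823]), array([0.001 , 0.0021, 0.0022]))
```

>>> nudge_tcp([
  [[0.001, -0.001, 0.04, 0, 0, 0, 0.5], [0.001, -0.001, 0.07, 0, 0, 0, 0.5], [0.001, -0.001, 0.082, 0, 0, 0, 0.5], [0.001, -0.001, 0.082, 0, 0, 0, 0.5], [0.001, -0.001, 0.082, 0, 0, 0, 0.0], [0.001, -0.001, 0.082, 0, 0, 0, 0.0], [0.001, -0.001, 0.082, 0, 0, 0, 0.0], [0.001, -0.001, 0.082, 0, 0, 0, 0.0]],
], grip_n=40)

```text
time: 5.92
eef_pos: [0.5232, 0.1281, 0.0939]
tcp_rot: [0.734, 0.65, 0.149, -0.13]
contact_force: [0.6, -0.1, 1.3]
opening: 0.189
finger_force: 39.0
```

Run:
```python
from plant import ctrl
from h import *
s=ctrl.get_state();print(s["opening"]*85,s["finger_force"],delta(s,GP,G))
S=ctrl.read_camera("side");cv2.imwrite("pics/grip.png",cv2.resize(S["pixels"][90:230,230:390,::-1],None,fx=4,fy=4))
```

```text
16.076104514338837 39.01153743267059 (array([ 0.0006, -0.0004,  0.0002]), array([0.0018, 0.0017, 0.0004]))
```

View pics/grip.png

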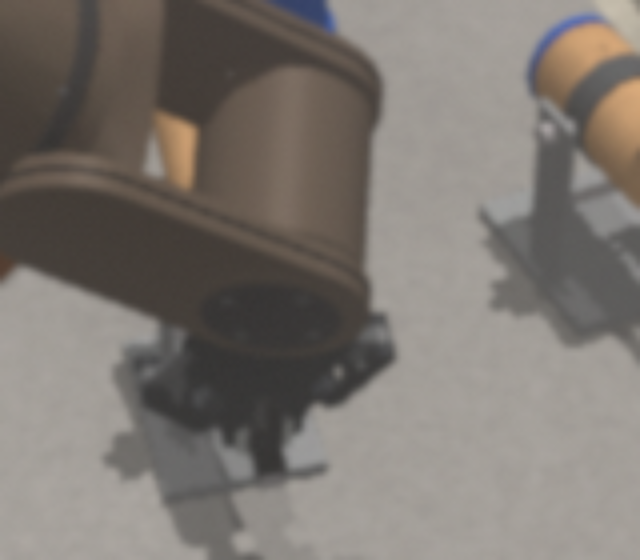

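The picture shows the fingers closed on the cap end at about pixel (265,450) of the crop. The grip is 39 N at 16 mm opening, so the marker is held. Lift 10 mm, then draw it out.

>>> nudge_tcp([
  [[0, 0, -0.005, 0, 0, 0, 0], [0, 0, -0.01, 0, 0, 0, 0], [0, 0, -0.01, 0, 0, 0, 0], [-0.015, 0, -0.01, 0, 0, 0, 0], [-0.035, 0, -0.01, 0, 0, 0, 0], [-0.055, 0, -0.01, 0, 0, 0, 0], [-0.075, 0, -0.01, 0, 0, 0, 0], [-0.095, 0, -0.01, 0, 0, 0, 0], [-0.11, 0, -0.01, 0, 0, 0, 0]],
])

```text
time: 7.1
eef_pos: [0.5094, 0.0228, 0.0592]
tcp_rot: [0.734, 0.65, 0.148, -0.131]
contact_force: [-0.7, -0.1, 0.5]
opening: 0.004
finger_force: 0.0
```

Run:
```python
from plant import ctrl
from h import *
S=ctrl.get_state();print(S["finger_force"],S["opening"],S["qpos"])
s=S
# level above: 
print(delta(s,np.array(s["eef_pos"])+[0,-.06,.12],toolR(-D)))
```

```text
0.0 0.004370758721482764 [-0.34747127  0.16281251  2.11692603  0.46249648  1.00747403 -0.50497675]
(array([-0.0084,  0.0072, -0.1337]), array([-4.000e-04, -3.976e-01,  1.000e-04]))
```

The gripper is empty: the marker slipped out. I'll back off and look.

>>> nudge_tcp([
  [[-0.01, 0, -0.06, 0, 0, 0, 0], [-0.05, 0, -0.11, 0, 0, 0, 0.5], [-0.08, 0, -0.16, 0, -0.2, 0, 0.5], [-0.11, 0, -0.2, 0, -0.398, 0, 0.5], [-0.17, 0, -0.2, 0, -0.398, 0, 0.5], [-0.17, 0, -0.2, 0, -0.398, 0, 0.5]],
])

```text
time: 7.85
eef_pos: [0.4802, -0.2107, 0.177]
tcp_rot: [0.75, 0.662, -0.001, -0.001]
contact_force: [-0.6, 0.8, -0.8]
opening: 0.501
finger_force: 0.0
```

Run:
```python
from plant import ctrl
from h import *
T=ctrl.read_camera("top");S=ctrl.read_camera("side")
a=T["pixels"][190:330,70:330,::-1]; b=S["pixels"][95:275,220:400,::-1]
cv2.imwrite("pics/lost.png",np.hstack([cv2.copyMakeBorder(cv2.resize(a,(520,280)),0,260,0,0,0),cv2.copyMakeBorder(cv2.resize(b,(270,270)),0,270,0,0,0)]))
```

```text
(no output)
```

View pics/lost.png

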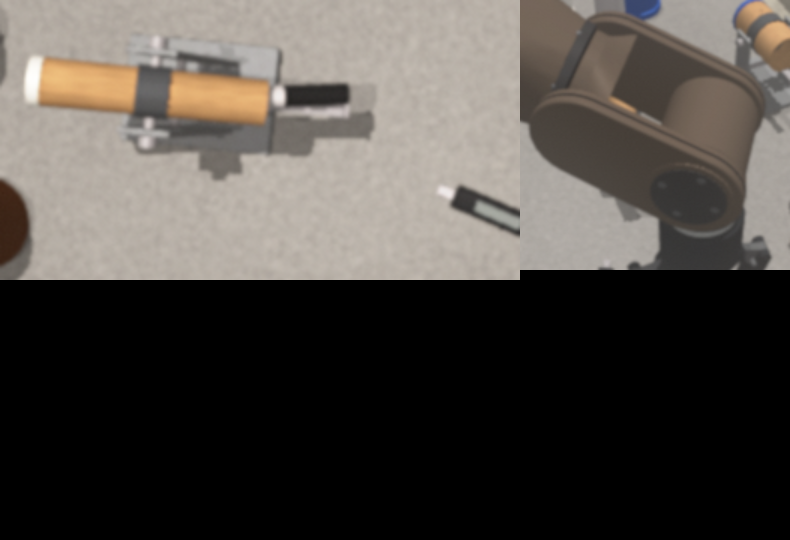

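The marker is still in the tube, pushed about 8 mm sideways and half off the tongue: the cap is at crop pixels (285–349, 95) and the tongue shows below it. The 16 mm closure suggests only the fingertips' ends touched it. I'll clear the side view and triangulate.

>>> nudge_tcp([
  [[0, 0, -0.05, 0, 0, 0, 0.5], [-0.05, -0.05, -0.1, 0, 0, 0, 0.5], [-0.1, -0.1, -0.14, 0, 0, 0, 0.5], [-0.15, -0.15, -0.14, 0, 0, 0, 0.5], [-0.2, -0.19, -0.14, 0, 0, 0, 0.5], [-0.25, -0.23, -0.14, 0, 0, 0, 0.5], [-0.3, -0.29, -0.14, 0, 0, 0, 0.5], [-0.3, -0.29, -0.14, 0, 0, 0, 0.5], [-0.3, -0.29, -0.14, 0, 0, 0, 0.5]],
])

```text
time: 9.07
eef_pos: [0.155, -0.4729, 0.3182]
tcp_rot: [0.75, 0.661, -0.0, -0.0]
contact_force: [1.0, 0.8, 0.1]
opening: 0.5
finger_force: 0.0
```

Run:
```python
from plant import ctrl
from h import *
T=ctrl.read_camera("top");S=ctrl.read_camera("side")
cv2.imwrite("pics/_T.png",T["pixels"][:,:,::-1]);cv2.imwrite("pics/_S.png",S["pixels"][:,:,::-1])
a=T["pixels"][210:270,195:255,::-1]; b=S["pixels"][160:220,265:325,::-1]
cv2.imwrite("pics/two.png",np.hstack([cv2.resize(a,(400,400)),cv2.resize(b,(400,400))]))
```

```text
(no output)
```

View pics/two.png

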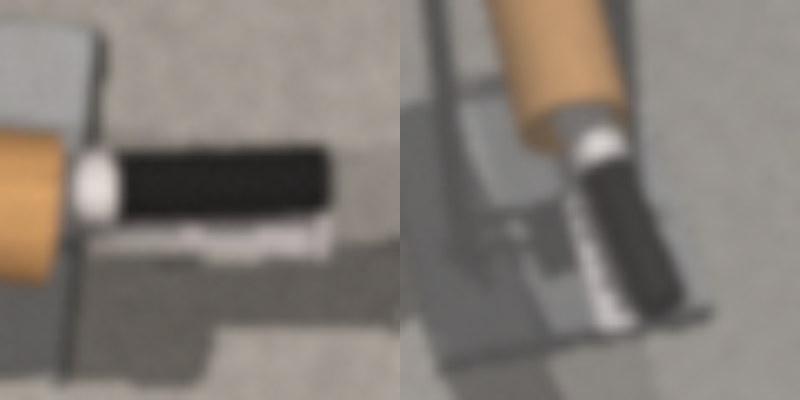

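Left (top view): the cap runs from (213,238) to (244,237.4). Right (side view): from about (295.5,184.7) to (305.2,205). The marker lies beside the tongue on the far (+x) side.

Run:
```python
from plant import ctrl
from h import *
T=ctrl.read_camera("top");S=ctrl.read_camera("side")
a,ea=cross(T,(213,237.9),S,(295.5,184.7)); b,eb=cross(T,(244,237.4),S,(305,205))
u=(b-a)/np.linalg.norm(b-a); print(a,b,ea,eb,np.linalg.norm(b-a),u, "tilt",np.arcsin(-u[2]),"yaw",np.arctan2(u[1],u[0]),np.arctan2(D[1],D[0]))
M=np.c_[d,np.cross(n,d),n]; mo=PIV+.085*d
print("in mouth frame (x,y,z):",(M.T@(a-mo)).round(4),(M.T@(b-mo)).round(4))
for r,p in((T,b),(S,b),(T,a),(S,a)): print(proj(r,p))
```

```text
[0.53123283 0.13974185 0.12001436] [0.53281261 0.09204242 0.1027658 ] 0.0007881699925949936 0.0036566125519614354 0.05074685587277699 [ 0.03113057 -0.93994835 -0.33989408] tilt 0.34680427318809653 yaw -1.537688982922866 -1.6920878030313202
in mouth frame (x,y,z): [0.0139 0.007  0.0038] [0.0641 0.0143 0.0063]
[244.38440288 236.36251959]
[304.12533593 204.98780399]
[213.08496732 237.67128756]
[295.31427813 184.6951196 ]
```

Run:
```python
from plant import ctrl
from h import *
T=ctrl.read_camera("top");S=ctrl.read_camera("side")
M=np.c_[d,np.cross(n,d),n]; mo=PIV+.085*d
pl=[];E=[]
for r,(x0,y0,x1,y1),th in((T,(205,225,255,258),180),(S,(285,178,325,220),210)):
    m=r["pixels"].astype(int).sum(2)<th; k=np.zeros_like(m);k[y0:y1,x0:x1]=m[y0:y1,x0:x1]
    N,l,st,c=cv2.connectedComponentsWithStats(k.astype(np.uint8)); i=1+st[1:,4].argmax()
    rr=cv2.minAreaRect(np.argwhere(l==i)[:,::-1].astype(np.float32)); bp=cv2.boxPoints(rr)
    e=np.array([(bp[i]+bp[(i+1)%4])/2 for i in range(4)]); j=max((0,1),key=lambda j:np.linalg.norm(e[j]-e[j+2])); p,q=e[j],e[j+2]
    if p[1 if r is S else 0]>q[1 if r is S else 0]: p,q=q,p
    print(rr,p,q); E.append((p,q)); pl.append(np.cross(ray(r,p)[1],ray(r,q)[1]))
u=np.cross(*pl);u/=np.linalg.norm(u); u*=np.sign(-u[1])
print("tilt",np.arcsin(-u[2]),"yaw",np.arctan2(u[1],u[0]))
for i in(0,1):
    P,e=cross(T,E[0][i],S,E[1][i]); print(P,e,(M.T@(P-mo)).round(4))
    # top ray with side plane
    o,dd=ray(T,E[0][i]); w=pl[1]; P=o+dd*(w@(np.array(S["xyz"])-o))/(w@dd); print("  plane",P,(M.T@(P-mo)).round(4))
```

```text
((228.0, 237.5), (9.0, 30.0), 90.0) [213.  237.5] [243.  237.5]
((299.53082275390625, 195.79359436035156), (23.403675079345703, 6.8347015380859375), 68.74949645996094) [295.28955 184.88742] [303.7721  206.69977]
tilt 0.31789884382670774 yaw -1.5835733232389468
[0.53141428 0.14017383 0.11902432] 0.00026073722316306353 [0.0139 0.0071 0.0027]
  plane [0.53156221 0.14040945 0.11790634] [0.0141 0.0072 0.0016]
[0.53200881 0.09555672 0.09471648] 0.0018351198299664802 [ 0.0641  0.0131 -0.0024]
  plane [0.53097398 0.09437318 0.10275644] [0.0621 0.0122 0.0055]
```

The marker is jammed askew in the tube, about 0.12 rad yawed and raised roughly 8 mm. I'll straddle it wide, centre it onto the tongue by closing, let it settle, then re-grip 6 mm deeper with more force.

Run:
```python
from plant import ctrl
from h import *
s=ctrl.get_state();print(delta(s,GP+n*.08,G))
```

```text
(array([0.6071, 0.2906, 0.1507]), array([-3.000e-04,  4.001e-01,  3.000e-03]))
```

>>> nudge_tcp([
  [[0.05, 0.05, 0, 0, 0, 0, 0.75], [0.1, 0.1, 0, 0, 0, 0, 0.75], [0.15, 0.15, 0, 0, 0, 0, 0.75], [0.2, 0.2, 0, 0, 0, 0, 0.75], [0.25, 0.25, 0, 0, 0, 0, 0.75], [0.3, 0.29, 0, 0, 0, 0, 0.75], [0.36, 0.29, 0, 0, 0.1, 0, 0.75], [0.42, 0.29, 0, 0, 0.2, 0, 0.75], [0.42, 0.29, 0, 0, 0.2, 0, 0.75]],
])

```text
time: 10.5
eef_pos: [0.4963, -0.0862, 0.3179]
tcp_rot: [0.744, 0.661, 0.075, -0.067]
contact_force: [1.2, 0.2, 0.2]
opening: 0.752
finger_force: 0.0
```

Run:
```python
from plant import ctrl
from h import *
s=ctrl.get_state();print(delta(s,GP+n*.08,G))
```

```text
(array([0.1517, 0.0012, 0.1843]), array([-0.0018,  0.1987,  0.0037]))
```

>>> nudge_tcp([
  [[0.05, 0.001, 0.04, 0, 0.1, 0.003, 0.75], [0.1, 0.001, 0.08, 0, 0.199, 0.003, 0.75], [0.13, 0.001, 0.13, 0, 0.199, 0.003, 0.75], [0.152, 0.001, 0.184, 0, 0.199, 0.003, 0.75], [0.152, 0.001, 0.184, 0, 0.199, 0.003, 0.75], [0.152, 0.001, 0.184, 0, 0.199, 0.003, 0.75]],
])

```text
time: 11.25
eef_pos: [0.52, 0.0948, 0.1694]
tcp_rot: [0.734, 0.65, 0.149, -0.131]
contact_force: [1.5, 0.2, 0.4]
opening: 0.752
finger_force: 0.0
```

Run:
```python
from plant import ctrl
from h import *
s=ctrl.get_state();print(delta(s,GP-n*.006,G))
```

```text
(array([ 0.0021, -0.0014,  0.0887]), array([ 0.0016,  0.0012, -0.0005]))
```

>>> nudge_tcp([
  [[0.002, -0.001, 0.04, 0, 0, 0, 0.75], [0.002, -0.001, 0.07, 0, 0, 0, 0.75], [0.002, -0.001, 0.0885, 0, 0, 0, 0.75], [0.002, -0.001, 0.0885, 0, 0, 0, 0.75], [0.002, -0.001, 0.0885, 0, 0, 0, 0.5], [0.002, -0.001, 0.0885, 0, 0, 0, 0.3], [0.002, -0.001, 0.0885, 0, 0, 0, 0.3], [0.002, -0.001, 0.0885, 0, 0, 0, 0.27], [0.002, -0.001, 0.0885, 0, 0, 0, 0.27], [0.002, -0.001, 0.0885, 0, 0, 0, 0.32]],
], grip_n=20)

```text
time: 12.5
eef_pos: [0.5224, 0.1306, 0.0871]
tcp_rot: [0.735, 0.649, 0.148, -0.132]
contact_force: [-0.3, 0.4, -0.6]
opening: 0.322
finger_force: 0.0
```

>>> nudge_tcp([
  [[0, 0, 0, 0, 0, 0, 0.32], [0, 0, 0, 0, 0, 0, 0.32], [0, 0, 0, 0, 0, 0, 0.2], [0, 0, 0, 0, 0, 0, 0], [0, 0, 0, 0, 0, 0, 0], [0, 0, 0, 0, 0, 0, 0]],
], grip_n=40)

```text
time: 13.25
eef_pos: [0.5227, 0.1304, 0.0873]
tcp_rot: [0.735, 0.649, 0.148, -0.132]
contact_force: [0.4, -0.4, 1.0]
opening: 0.198
finger_force: 38.8
```

```bash
python3 - <<'E'
from plant import ctrl
from h import *
s=ctrl.get_state();print(delta(s,GP-n*.006,G),s["wrist_torque"])
T=ctrl.read_camera("top");S=ctrl.read_camera("side")
E
```

```text
(array([ 0.0011,  0.0004, -0.0008]), array([ 0.0001,  0.001 , -0.0027])) [-0.17918015  0.09804858  0.04952691]
```

>>> nudge_tcp([
  [[0, 0, 0, 0, 0, 0, 0], [0, 0, -0.005, 0, 0, 0, 0], [0, 0, -0.01, 0, 0, 0, 0], [0, 0, -0.01, 0, 0, 0, 0]],
], grip_n=70)

```text
time: 13.85
eef_pos: [0.5225, 0.1264, 0.097]
tcp_rot: [0.735, 0.649, 0.148, -0.131]
contact_force: [-0.0, 0.1, -0.7]
opening: 0.187
finger_force: 68.1
```

>>> nudge_tcp([
  [[-0.01, 0, 0, 0, 0, 0, 0], [-0.02, 0, 0, 0, 0, 0, 0], [-0.02, 0, 0, 0, 0, 0, 0]],
])

```text
time: 14.22
eef_pos: [0.5196, 0.1075, 0.088]
tcp_rot: [0.735, 0.648, 0.148, -0.132]
contact_force: [0.1, -0.3, -1.0]
opening: 0.192
finger_force: 68.1
```

>>> nudge_tcp([
  [[-0.01, 0, 0, 0, 0, 0, 0], [-0.02, 0, 0, 0, 0, 0, 0], [-0.03, 0, 0, 0, 0, 0, 0], [-0.04, 0, 0, 0, 0, 0, 0]],
])

```text
time: 14.72
eef_pos: [0.5153, 0.071, 0.0729]
tcp_rot: [0.735, 0.649, 0.148, -0.132]
contact_force: [0.6, -0.5, -0.7]
opening: 0.189
finger_force: 68.1
```

>>> nudge_tcp([
  [[-0.01, 0, 0, 0, 0, 0, 0], [-0.02, 0, 0, 0, 0, 0, 0], [-0.03, 0, 0, 0, 0, 0, 0], [-0.045, 0, 0, 0, 0, 0, 0], [-0.045, 0, 0, 0, 0, 0, 0]],
])

```text
time: 15.35
eef_pos: [0.51, 0.0297, 0.0552]
tcp_rot: [0.735, 0.648, 0.148, -0.132]
contact_force: [1.0, 0.6, -0.2]
opening: 0.186
finger_force: 68.1
```

Run:
```python
from plant import ctrl
from h import *
T=ctrl.read_camera("top");S=ctrl.read_camera("side")
a=T["pixels"][190:330,70:330,::-1]; b=S["pixels"][95:295,220:420,::-1]
cv2.imwrite("pics/pull.png",np.hstack([cv2.copyMakeBorder(cv2.resize(a,(390,210)),0,190,0,0,0),cv2.resize(b,(400,400))]))
```

```text
(no output)
```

View pics/pull.png

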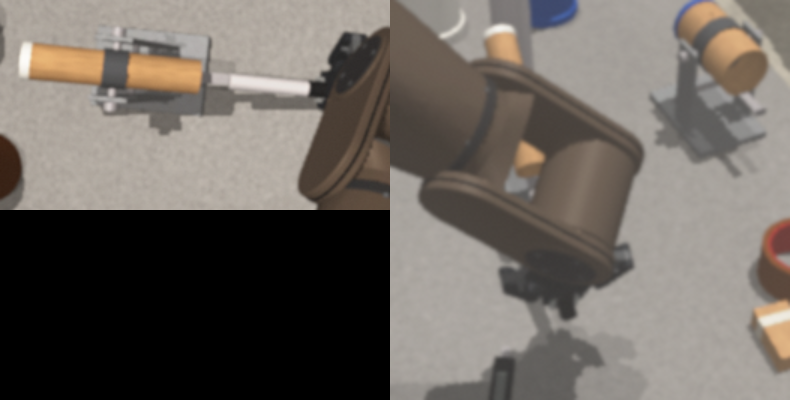

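The marker is drawn out and still gripped: in the crop the barrel runs from the fingers at (312,88) to its tail at (230,80), clear of the mouth at (205,75). Next, clear the stand and level.

Add to h.py:
```python
TX=np.array([-.281,.960,0]);TX/=np.linalg.norm(TX); TC=np.array([.5706,-.3241,0])
```

```text
(no output)
```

>>> nudge_tcp([
  [[-0.02, 0, -0.01, 0, 0, 0, 0], [-0.04, 0, -0.03, 0, 0, 0, 0], [-0.05, 0, -0.07, 0, -0.1, 0, 0], [-0.06, 0, -0.11, 0, -0.2, 0, 0], [-0.07, 0, -0.14, 0, -0.3, 0, 0], [-0.09, 0, -0.16, 0, -0.398, 0, 0], [-0.09, 0, -0.16, 0, -0.398, 0, 0]],
])

```text
time: 16.32
eef_pos: [0.4933, -0.1132, 0.1697]
tcp_rot: [0.749, 0.662, 0.001, 0.0]
contact_force: [-0.0, -0.4, -1.5]
opening: 0.185
finger_force: 68.3
```

```bash
python3 - <<'E'
from plant import ctrl
from h import *
s=ctrl.get_state();print(delta(s,TC-.04*TX+[0,0,.14],toolR(TX)))
E
```

```text
(array([-0.2365,  0.1185,  0.0296]), array([ 0.0024, -0.0008, -0.4082]))
```

>>> nudge_tcp([
  [[-0.05, 0.025, 0, 0, 0, -0.08, 0], [-0.1, 0.05, 0, 0, 0, -0.16, 0], [-0.15, 0.075, 0, 0, 0, -0.25, 0], [-0.2, 0.1, 0.01, 0, 0, -0.34, 0], [-0.236, 0.118, 0.02, 0, 0, -0.408, 0], [-0.236, 0.118, 0.03, 0, 0, -0.408, 0], [-0.236, 0.118, 0.03, 0, 0, -0.408, 0], [-0.236, 0.118, 0.03, 0, 0, -0.408, 0]],
])

```text
time: 17.32
eef_pos: [0.5803, -0.3605, 0.1376]
tcp_rot: [0.599, 0.8, 0.001, -0.001]
contact_force: [-0.0, 0.1, 0.2]
opening: 0.187
finger_force: 68.2
```

```bash
python3 - <<'E'
from plant import ctrl
from h import *
T=ctrl.read_camera("top");S=ctrl.read_camera("side")
s=ctrl.get_state();print(delta(s,TC-.04*TX+[0,0,.14],toolR(TX)))
a=T["pixels"][140:300,390:590,::-1]; b=S["pixels"][280:480,300:500,::-1]
cv2.imwrite("pics/hover.png",np.hstack([cv2.resize(a,(400,320)),cv2.resize(b,(320,320))]))
for t in(0,.04,.1): print([proj(r,s["eef_pos"]+TX*t+[0,0,.012]).round(1).tolist() for r in(T,S)])
E
```

```text
(array([-0.0017,  0.0007, -0.0014]), array([ 0.0003, -0.0009,  0.0005]))
[[532.2, 199.0], [441.8, 377.4]]
[[507.2, 206.8], [421.9, 357.6]]
[[469.7, 218.5], [394.0, 329.9]]
```

View pics/hover.png

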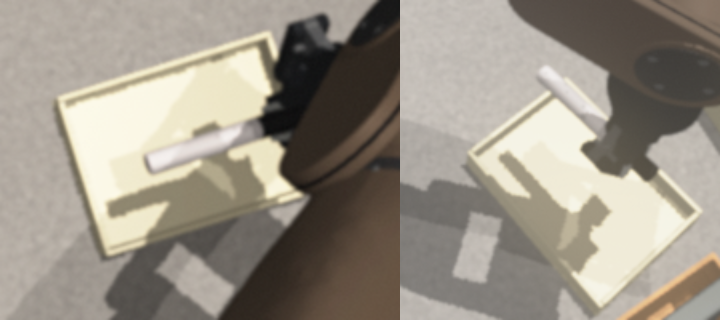

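The marker is held over the tray. Its tail is at top-view (465,220.5) and side-view (391,326.5), and the barrel runs to the fingers at (517,208.5) and (425,356). I'll triangulate the height and pitch.

Run:
```python
from plant import ctrl
from h import *
T=ctrl.read_camera("top");S=ctrl.read_camera("side"); s=ctrl.get_state()
pl=[];Es=[]
for r,(x0,y0,x1,y1),sm in((T,(460,195,520,228),28),(S,(385,318,428,362),28)):
    h=cv2.cvtColor(r["pixels"],cv2.COLOR_RGB2HSV).astype(int); m=(h[...,1]<sm)&(h[...,2]>150); k=np.zeros_like(m);k[y0:y1,x0:x1]=m[y0:y1,x0:x1]
    N,l,st,c=cv2.connectedComponentsWithStats(k.astype(np.uint8)); i=1+st[1:,4].argmax()
    rr=cv2.minAreaRect(np.argwhere(l==i)[:,::-1].astype(np.float32)); bp=cv2.boxPoints(rr); e=np.array([(bp[i]+bp[(i+1)%4])/2 for i in range(4)])
    j=max((0,1),key=lambda j:np.linalg.norm(e[j]-e[j+2])); p,q=sorted((e[j],e[j+2]),key=lambda v:v[0]); print(rr,p,q)
    pl.append(np.cross(ray(r,p)[1],ray(r,q)[1])); Es.append((p,q))
u=np.cross(*pl);u/=np.linalg.norm(u);print("line",u*np.sign(u[1]),TX)
for A,B in(((465,220.5),(391,326.5)),(Es[0][0],Es[1][0])):
    P,e=cross(T,A,S,B); print(P,e,toolR(TX).T@(P-s["eef_pos"]))
o,dd=ray(T,(505,211.2)); w=pl[1]; P=o+dd*(w@(np.array(S["xyz"])-o))/(w@dd); print(P,toolR(TX).T@(P-s["eef_pos"]))
```

```text
((489.8999938964844, 212.69998168945312), (10.751745223999023, 54.391178131103516), 71.56504821777344) [464.09998 221.29999] [515.7     204.09998]
((406.0, 339.5), (43.0, 42.0), 90.0) [406. 318.] [406. 361.]
line [-0.02436362  0.20667162  0.97810697] [-0.28092121  0.95973083  0.        ]
[ 0.55015611 -0.25788349  0.15108724] 0.001271474307691309 [ 0.10800298 -0.00023014 -0.01228456]
[ 0.55978751 -0.25742007  0.16869509] 0.027112596617901875 [ 0.10574207  0.0091436  -0.02989241]
[ 0.55312914 -0.26663602  0.29225145] [ 0.09876771  0.00016439 -0.15344877]
```

Run:
```python
from plant import ctrl
from h import *
T=ctrl.read_camera("top");S=ctrl.read_camera("side"); s=ctrl.get_state()
w=np.cross(ray(S,(391,326.5))[1],ray(S,(425,356))[1]);Q=toolR(TX)
for A in((467,219.8),(490,213.6),(510,208.2)):
    o,dd=ray(T,A); P=o+dd*(w@(np.array(S["xyz"])-o))/(w@dd); print(Q.T@(P-s["eef_pos"]))
# expected side pixels of an axis level 12.3 mm above TCP
print([proj(S,s["eef_pos"]+Q@[t,0,-.0123]).round(1).tolist() for t in(.108,.07,.04)])
b=S["pixels"][315:365,380:440]; k=cv2.cvtColor(b,cv2.COLOR_RGB2HSV)
for y in(15,20,25,30,35): print(315+y,[f"{x+380}:{k[y,x,1]},{k[y,x,2]}" for x in range(5,50,2)])
```

```text
[ 0.10603209 -0.00034479 -0.01447053]
[ 0.07222865 -0.00153187 -0.02173942]
[ 0.04341308 -0.00253167 -0.02791196]
[[390.7, 326.7], [407.9, 343.8], [422.1, 358.0]]
330 ['385:20,187', '387:18,160', '389:15,170', '391:15,189', '393:14,212', '395:9,223', '397:8,226', '399:6,236', '401:8,231', '403:22,235', '405:24,236', '407:27,209', '409:18,196', '411:18,193', '413:19,189', '415:17,190', '417:20,196', '419:20,196', '421:18,194', '423:17,192', '425:18,197', '427:17,197', '429:18,155']
335 ['385:19,197', '387:20,195', '389:19,190', '391:19,173', '393:19,162', '395:16,176', '397:14,198', '399:13,215', '401:9,224', '403:8,228', '405:9,227', '407:13,227', '409:22,239', '411:27,227', '413:21,199', '415:20,195', '417:18,197', '419:20,196', '421:18,195', '423:18,195', '425:17,191', '427:19,192', '429:19,146']
340 ['385:21,196', '387:29,226', '389:22,242', '391:38,231', '393:47,175', '395:41,156', '397:27,160', '399:17,165', '401:14,185', '403:15,206', '405:10,219', '407:8,226', '409:9,229', '411:10,226', '413:20,231', '415:25,239', '417:29,211', '419:17,192', '421:18,196', '423:19,191', '425:18,194', '427:17,196', '429:20,181']
345 ['385:45,217', '387:46,165', '389:46,165', '391:48,209', '393:25,241', '395:18,245', '397:17,245', '399:19,245', '401:32,234', '403:26,174', '405:16,173', '407:16,195', '409:14,214', '411:9,223', '413:9,226', '415:9,228', '417:10,234', '419:18,237', '421:28,226', '423:22,200', '425:20,196', '427:21,196', '429:20,195']
350 ['385:42,224', '387:23,244', '389:17,245', '391:17,245', '393:18,245', '395:17,245', '397:18,245', '399:18,245', '401:17,245', '403:17,245', '405:21,246', '407:38,224', '409:24,170', '411:17,182', '413:17,191', '415:16,212', '417:8,234', '419:6,239', '421:8,235', '423:11,237', '425:22,237', '427:30,214', '429:18,197']
```

The marker is nearly level, tail about 3 mm low, with its axis 12–15 mm above the TCP and centred sideways. Lower it in.

>>> nudge_tcp([
  [[0, 0, 0.03, 0, 0, 0, 0], [0, 0, 0.06, 0, 0, 0, 0], [0, 0, 0.09, 0, 0, 0, 0], [0, 0, 0.11, 0, 0, 0, 0], [0, 0, 0.12, 0, 0, 0, 0], [0, 0, 0.123, 0, 0, 0, 0], [0, 0, 0.123, 0, 0, 0, 0]],
])

```text
time: 18.5
eef_pos: [0.5809, -0.3625, 0.0158]
tcp_rot: [0.6, 0.8, 0.0, 0.0]
contact_force: [0.6, 0.8, 0.5]
opening: 0.188
finger_force: 68.3
```

>>> nudge_tcp([
  [[0, 0, 0.0015, 0, 0, 0, 0], [0, 0, 0.003, 0, 0, 0, 0], [0, 0, 0.003, 0, 0, 0, 0]],
])

```text
time: 18.88
eef_pos: [0.5803, -0.362, 0.012]
tcp_rot: [0.6, 0.8, 0.0, -0.001]
contact_force: [0.0, 0.1, -0.3]
opening: 0.189
finger_force: 68.3
```

>>> nudge_tcp([
  [[0, 0, 0.002, 0, 0, 0, 0], [0, 0, 0.003, 0, 0, 0, 0], [0, 0, 0.003, 0, 0, 0, 0]],
])

```text
time: 19.25
eef_pos: [0.5801, -0.3619, 0.0086]
tcp_rot: [0.6, 0.8, 0.0, -0.001]
contact_force: [-0.7, 0.4, -0.8]
opening: 0.187
finger_force: 68.3
```

>>> nudge_tcp([
  [[0, 0, 0.001, 0, 0, 0, 0], [0, 0, 0.002, 0, 0, 0, 0], [0, 0, 0.002, 0, 0, 0, 0]],
])

```text
time: 19.62
eef_pos: [0.5802, -0.3619, 0.0067]
tcp_rot: [0.6, 0.8, 0.0, -0.001]
contact_force: [0.3, -0.6, -0.6]
opening: 0.189
finger_force: 68.3
```

>>> nudge_tcp([
  [[0, 0, 0.001, 0, 0, 0, 0], [0, 0, 0.001, 0, 0, 0, 0], [0, 0, 0.001, 0, 0, 0, 0]],
])

```text
time: 20.0
eef_pos: [0.5803, -0.362, 0.0059]
tcp_rot: [0.6, 0.8, 0.0, -0.001]
contact_force: [0.2, -0.7, -1.6]
opening: 0.188
finger_force: 68.3
```

>>> nudge_tcp([
  [[0, 0, 0.001, 0, 0, 0, 0], [0, 0, 0.001, 0, 0, 0, 0]],
])

```text
time: 20.25
eef_pos: [0.5804, -0.3621, 0.0055]
tcp_rot: [0.6, 0.8, 0.0, -0.001]
contact_force: [-1.3, 1.3, 3.1]
opening: 0.186
finger_force: 70.5
```

>>> nudge_tcp([
  [[0, 0, 0.001, 0, 0, 0, 0], [0, 0, 0.001, 0, 0, 0, 0]],
])

```text
time: 20.5
eef_pos: [0.5804, -0.3621, 0.0055]
tcp_rot: [0.6, 0.8, 0.0, -0.001]
contact_force: [-4.1, 2.3, 7.8]
opening: 0.188
finger_force: 72.9
```

>>> nudge_tcp([
  [[0, 0, 0.001, 0, 0, 0, 0], [0, 0, 0.001, 0, 0, 0, 0]],
])

```text
time: 20.75
eef_pos: [0.5804, -0.3621, 0.0055]
tcp_rot: [0.6, 0.8, 0.0, -0.001]
contact_force: [-5.3, 4.2, 12.3]
opening: 0.187
finger_force: 75.0
```

The fingertips are on the tray floor at z ≈ 0.0055. Relieve the preload, soften the grip, and open in tiny steps so the marker settles the last millimetres.

>>> nudge_tcp([
  [[0, 0, -0.0025, 0, 0, 0, 0], [0, 0, -0.0025, 0, 0, 0, 0]],
], grip_n=20)

```text
time: 21.0
eef_pos: [0.5805, -0.3622, 0.0055]
tcp_rot: [0.6, 0.8, 0.0, -0.0]
contact_force: [-0.7, 0.4, 2.2]
opening: 0.186
finger_force: 70.0
```

>>> nudge_tcp([
  [[0, 0, 0, 0, 0, 0, 0.19], [0, 0, 0, 0, 0, 0, 0.2], [0, 0, 0, 0, 0, 0, 0.205], [0, 0, 0, 0, 0, 0, 0.21], [0, 0, 0, 0, 0, 0, 0.215], [0, 0, 0, 0, 0, 0, 0.22], [0, 0, 0, 0, 0, 0, 0.23], [0, 0, 0, 0, 0, 0, 0.24], [0, 0, 0, 0, 0, 0, 0.27], [0, 0, 0, 0, 0, 0, 0.35]],
])

```text
time: 22.25
eef_pos: [0.5801, -0.3615, 0.0048]
tcp_rot: [0.6, 0.8, 0.0, -0.001]
contact_force: [0.3, -0.5, -0.7]
opening: 0.35
finger_force: 0.0
```

>>> nudge_tcp([
  [[0, 0, -0.002, 0, 0, 0, 0.42], [0, 0, -0.006, 0, 0, 0, 0.42], [0, 0, -0.03, 0, 0, 0, 0.42], [0, 0, -0.08, 0, 0, 0, 0.42], [0, 0, -0.14, 0, 0, 0, 0.42], [-0.05, -0.05, -0.18, 0, 0, 0, 0.42], [-0.05, -0.11, -0.18, 0, 0, 0, 0.42], [-0.05, -0.15, -0.18, 0, 0, 0, 0.42], [-0.05, -0.15, -0.18, 0, 0, 0, 0.42]],
])

```text
time: 23.38
eef_pos: [0.4479, -0.454, 0.1879]
tcp_rot: [0.602, 0.799, -0.0, 0.001]
contact_force: [0.0, -0.1, -0.3]
opening: 0.419
finger_force: 0.0
```

Run:
```python
from plant import ctrl
from h import *
T=ctrl.read_camera("top");S=ctrl.read_camera("side")
a=T["pixels"][140:300,390:590,::-1]; b=S["pixels"][280:480,300:500,::-1]
cv2.imwrite("pics/done.png",np.hstack([cv2.resize(a,(400,320)),cv2.resize(b,(320,320))]))
```

```text
(no output)
```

View pics/done.png

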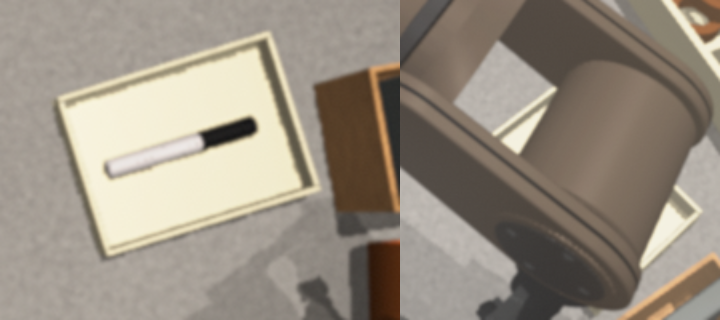

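The marker lies flat in the middle of the tray: crop pixels (107,168) to (256,127), clear of every wall. The gripper is well clear, so I'll hand in.

>>> nudge_tcp([
  [[0, 0, 0, 0, 0, 0, 0.42], [0, 0, 0, 0, 0, 0, 0.42], [0, 0, 0, 0, 0, 0, 0.42]],
])

```text
time: 23.85
eef_pos: [0.4511, -0.4517, 0.1851]
tcp_rot: [0.599, 0.8, 0.0, -0.001]
contact_force: [-0.6, -0.1, -0.1]
opening: 0.421
finger_force: 0.0
```

```bash
python3 -c "
from plant import ctrl
print(ctrl.sign_off())"
```

```text
the job is handed in; nothing more can be done
None
```

The marker slid out of the tipped tube, was drawn out and lowered, and now lies flat on the tray floor; the first grip slipped and needed a second, it settled the last few millimetres as the fingers opened, and the job was handed in at about 24 s.

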